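Close up the coffee grinder and hold its lid at pulse

TASK

First lower the hinged lid of the coffee grinder's grounds bin until it is fully closed. Then fit the loose bayonet lid with the bar handle into the round grinding head, twist it clockwise (seen from above) half-way to its lock, so that the handle points at the single rib and well short of the lock click at the double rib, and keep holding it there against its spring: the job finishes with the gripper still holding the lid at half-way. Leave the other things on the worktop where they are.

Things in the scene. Friction and masses are not known exactly. Their poses are not given: they have to be found in the camera images.
- grinder: fixed coffee grinder on a black foot plate; origin on the worktop, on the axis of the round grinding head (aluminium, 108 across, rim 100 high; steel bayonet ring with a mouth 67 across). Two entry gaps, 14 wide, in the ring on the grinder's +x and -x sides, 80 across over both. The grounds bin, an open box 100 (x) x 90 (y), rim 75 high, stands at grinder (0, +130)
- seat (a point): point on the head's axis, 86 above the worktop (14 below the rim), where the underside of the bayonet lid rests when fully in. Axes as grinder
- half_rib (a point): the single raised rib on the head's rim, 0.56 rad clockwise (from above) of the +x entry gap, 49 from the axis: half-way mark for the handle. An equal rib lies across the head. The double ribs (lock) are at 1.12 rad. Axes as grinder
- collar (a joint): rad, sprung collar in the mouth, turned by the lid's lugs standing in its notches (12 wide, under the entry gaps at 0); grows clockwise from above. The lid turns about 0.07 more (slack). Springs back when let go: 0.03 N m at 0, 0.10 at 0.52. Half-way is 0.52; the click is felt from about 0.7, locked from about 1.0
- bin_lid (a joint): angle in rad of the hinged lid of the grounds bin: 0 closed, grows as it opens upward to 1.6. It starts standing open. A stiff hinge (0.08 N m) keeps it where it is left; it closes with 1 to 3 N on its outer side
- bin_lid_hinge (a point): middle of the bin lid's hinge line, on the bin's far (+x) rim, 75 above the worktop, at grinder (53, 130). The hinge line runs along the grinder's y. Axes as grinder
- bin_lid_edge (a point): middle of the bin lid's free edge, on its upper (outer) face, 106 from the hinge line and 6 above it when closed, then at the -x side of the bin. The lid is a grey plate 96 wide, 6 thick (lower face through the hinge line), with a tab 12 long, 34 wide at this edge
- cup_lid: loose bayonet lid, 110 to 180 g, handle up: black plug 62 across, 16 tall, two lugs at its foot (7 wide, 6 tall, 74 over both), disc 84 across, 6 thick, bar handle 72 long (x), 16 thick (y), 32 tall, top at 54. Origin: centre of underside; x = line of lugs and bar. Fits either way round; fully in, origin at seat; turned, the lugs lie under the ring with 2 play
- tumbler: white handleless ceramic cup, 70 across, 85 tall; origin under its centre. To be left alone
- canister_lid: round wooden canister lid with a small round knob, 88 across, 34 tall: not the grinder's lid; origin under its centre. To be left alone
- mill: steel pepper mill, 52 across, 135 tall; origin under its centre. To be left alone
- spoon: wooden spoon, 190 long, lying; origin near its middle. To be left alone
- soap: black soap bottle, 60 across, 150 tall; origin under its centre. To be left alone
- jar: glass jar with steel cap, 68 across, 90 tall; origin under its centre. To be left alone
Not all that is in view belongs to the job. What is shaped like the cup_lid but orange is not meant.

How it is judged:
By the outcome, as a careful person would: the job done as asked, in the order asked, and still so for the second after the job is handed in, while the arm keeps its last pose, push and grip.
It also fails if it takes over 70 s, if anything falls off the work surface, if the arm or the gripper's body presses on something with over 40 N, if the wrist force passes 120 N, or if a joint passes its speed limit or range.

ROBOT

A 6-joint arm with a two-finger parallel gripper is mounted at the origin on the work surface. World frame = base frame: x ahead of the robot, y to its left, z up, the work surface at z = 0. Lengths are in mm, angles in degrees, forces in N, time in s.
With the tool pointing down it reaches from about 300 to 850 mm from the base axis. Payload 4.2 kg.
Tool frame: the origin (TCP) lies midway between the tips of the shut fingers; the grasp point (between the pads) lies 19 mm behind it; z points along the fingers, y is the line along which they close (so a half turn about z gives the same grasp; the last joint's range is limited). The gripper opens to 91 mm and grips with 3 to 60 N. Pads are 32 mm wide; open, the fingers measure 118 mm over their backs; the gripper's body (76 mm by 178 mm) begins 60 mm behind the grasp point.
Start: joints at [66.291, 18.312, 89.639, -0, 72.044, -1.146], TCP at [220.631, 531.004, 213.976] pointing down, gripper open.
Joint ranges: [-177.97, 177.97], [-48.28, 115.42], [12.27, 149.76], [-77.06, 257.06], [2.81, 150.46], [-146.56, 146.56]. Speed limits (degrees/s): [147.25, 147.25, 180, 180, 180, 180].

INTERFACE

Orientations are given as [roll, pitch, yaw] about the fixed x, y, z axes, in that order (R = Rz(yaw) Ry(pitch) Rx(roll)).
In Python, from workcell import env gives the robot as it stands.
- The arm moves only by the shell command python3 -m jog 'ROWS' [FORCE]. ROWS is a JSON object of lists of equal length, an entry for each row: "jaw": the finger opening in mm, from 0 to 91.2; "slide": the shift along the tool's x, y, z in units of 30 mm (1.0 is 30 mm), a list of three; "spin": the turn about the tool's z in units of 8 degrees (1.0 is 8 degrees). In form: {"jaw": [jaw, ...], "slide": [[dx, dy, dz], ...], "spin": [spin, ...]}. A call has 1 to 10 rows; each row shifts and turns the commanded pose from where the row before left it, along the tool's axes as they then stand; what a row does not reach is not made up. A row lasts 1/10 s, in which the tool goes at most 50 mm and 8.59 degrees, less where a joint would pass 70% of its speed; a pose out of reach is approached as far as the arm can. A call is refused whole if a number of a shift passes 1 or a number of a turn 1, either way. A call with a gripper value outside its range is refused whole. The fingers move at their own pace and stop on an object; FORCE is the grip in N (left out, the last holds). Time passes only in rows, so rows that do not move let the fingers close. It gives the time, the measured TCP pose, the force, the opening and the grip force at its end, in the units of the state.
- env.state(): the state, without advancing time (a new reading comes with each control period).
- env.grab_frame(name): name is "side" or "top" or "wrist"; returns the picture (480x640x3 uint8, red, green, blue); there is no depth.
- env.camera_model(name): a dict with "fx", "fy", "cx", "cy" (pixels), "D" ([k1, k2, p1, p2, k3] as OpenCV has them; the pictures are not rectified), "camera_from_world" (4x4, takes a point from world to camera coordinates). Camera axes: x right, y up, looking along -z (the intrinsics and any distortion apply to the point x, -y, -z); pixel columns grow to the right and rows downward; lengths in mm; the calibration is good to about 2 mm. A picture is of the moment at which its call begins: read the wrist's pose just before it. camera_model takes no time and is no camera call; for the wrist camera it gives the pose at the moment of the call.
- env.job_done(): hands the job in; it is judged then, once.
The state is a dict: "time_s": time; "qpos": joint angles; "qvel": joint speeds; "effort": joint torques, N m; "ee_pos": TCP position; "ee_rot": TCP orientation; "force": force on the tool from outside, world axes, zero at the start; "torque": the same for the moment, N m; "gripper_width": finger opening in mm; "gripper_force": force on a finger pad.
Only numpy, scipy, OpenCV 4.12 (cv2) and the standard library are available. Lean on these libraries where they do the work, as an engineer would, in place of code of your own. Each camera call takes 0.05 s, during which the arm holds its last target. There are 200 camera calls.

## Working session

There is one attempt and no reset: what is moved stays moved. The work goes in short steps, Python scripts to look and compute and a shell command to move; the robot and the scene stay as the last step left them, time stands still between calls to the robot, and variables do not carry over. Pictures are saved under pics/ and viewed, at most 10 in all, crops included, and the job is handed in when it is done.

```bash
ls; mkdir -p pics
python3 - <<'E'
from workcell import env
import cv2
for n in("top","side","wrist"):
    cv2.imwrite(f"pics/{n}0.png",env.grab_frame(n)[:,:,::-1])
    m=env.camera_model(n);print(n,m["fx"],m["D"]);print(m["camera_from_world"])
print(env.state())
E
```

```text
pics
top 532.4085783839743 [-0.03218194  0.          0.          0.          0.        ]
[[-2.14557722e-02 -9.99359699e-01 -2.86328686e-02  7.09200801e+01]
 [ 9.93049574e-01 -2.46178640e-02  1.15093456e-01 -5.98358703e+02]
 [-1.15724642e-01 -2.59644390e-02  9.92941919e-01 -1.20685539e+03]
 [ 0.00000000e+00  0.00000000e+00  0.00000000e+00  1.00000000e+00]]
side 494.8249746318923 [-0.08547468  0.          0.          0.          0.        ]
[[ 7.82278044e-01 -6.22646705e-01 -1.87654729e-02 -4.39888462e+02]
 [ 4.82200960e-01  5.86204407e-01  6.51035043e-01 -3.69177641e+02]
 [-3.94364422e-01 -5.18339149e-01  7.58815676e-01 -8.62244882e+02]
 [ 0.00000000e+00  0.00000000e+00  0.00000000e+00  1.00000000e+00]]
wrist 423.54413468113387 [-0.01571832  0.          0.          0.          0.        ]
[[ 3.83419266e-01  9.23573302e-01 -1.42175890e-03 -5.74436994e+02]
 [-8.96706164e-01  3.71895942e-01 -2.40023883e-01  2.77400544e+01]
 [-2.21150904e-01  9.33046811e-02  9.70765942e-01 -3.91056161e+02]
 [ 0.00000000e+00  0.00000000e+00  0.00000000e+00  1.00000000e+00]]
{'time_s': 0.15, 'qpos': array([ 6.62923391e+01,  1.83430450e+01,  8.96864202e+01, -3.07929981e-04,
        7.20431406e+01, -1.14527282e+00]), 'qvel': array([-0.04589235, -0.12539349, -0.15823052,  0.10759742, -0.06004983,
        0.00576881]), 'effort': array([ 2.15991795e-04, -4.12776017e+01, -2.32152951e+01,  7.27941818e-02,
        4.34291130e-02, -1.35550108e-04]), 'ee_pos': array([220.47834695, 530.67898327, 213.34186725]), 'ee_rot': array([-1.79927403e+02, -1.15845379e-03,  1.57437706e+02]), 'force': array([ 0.0388303 , -0.69932174, -0.02934959]), 'torque': array([ 0.03169399, -0.00370089,  0.02397337]), 'gripper_force': 0.0, 'gripper_width': 91.0569708138716}
```

View pics/top0.png

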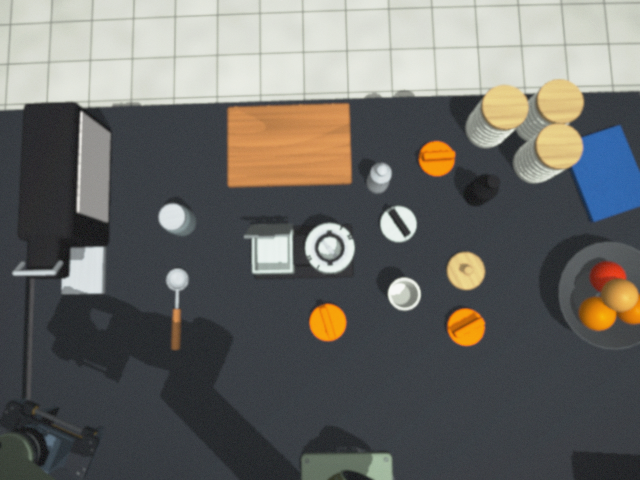

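View pics/side0.png

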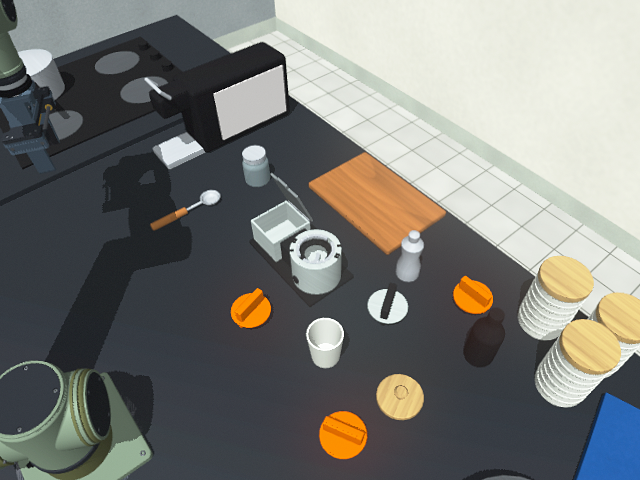

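The top view shows the white lid with the black bar at about (398,224), the head at (330,248) and the bin at (272,252), with its lid standing open along row ~232. I'll zoom in and measure.

```bash
cat > h.py <<'E'
import numpy as np, cv2, json
from workcell import env
def ray(m,uv):
    K=np.array([[m["fx"],0,m["cx"]],[0,m["fy"],m["cy"]],[0,0,1]])
    p=cv2.undistortPoints(np.array(uv,float).reshape(-1,1,2),K,np.array(m["D"])).reshape(-1,2)
    T=np.array(m["camera_from_world"]);R,t=T[:3,:3],T[:3,3]
    d=np.c_[p[:,0],-p[:,1],-np.ones(len(p))]@R
    return -R.T@t,d
def plane(m,uv,z):
    o,d=ray(m,uv); return o+d*((z-o[2])/d[:,2])[:,None]
def proj(m,P):
    T=np.array(m["camera_from_world"]);c=np.atleast_2d(P)@T[:3,:3].T+T[:3,3]
    K=np.array([[m["fx"],0,m["cx"]],[0,m["fy"],m["cy"]],[0,0,1]])
    return cv2.projectPoints((c*[1,-1,-1]).reshape(-1,1,3),np.zeros(3),np.zeros(3),K,np.array(m["D"]))[0].reshape(-1,2)
def cross(m1,u1,m2,u2):
    o1,d1=ray(m1,[u1]);o2,d2=ray(m2,[u2]);d1,d2=d1[0],d2[0]
    s=np.linalg.lstsq(np.c_[d1,-d2],o2-o1,rcond=None)[0]
    a,b=o1+s[0]*d1,o2+s[1]*d2
    return (a+b)/2,np.linalg.norm(a-b)
E
python3 - <<'E'
from h import *
t=cv2.imread("pics/top0.png");s=cv2.imread("pics/side0.png")
a=cv2.resize(t[200:295,240:430],None,fx=4,fy=4,interpolation=cv2.INTER_CUBIC)
cv2.imwrite("pics/tc.png",a)
b=cv2.resize(s[165:330,240:420],None,fx=3.6,fy=3.6,interpolation=cv2.INTER_CUBIC)
cv2.imwrite("pics/sc.png",b)
m=env.camera_model("top")
print(plane(m,[(330,248)],100),plane(m,[(398,224)],22))
E
```

```text
[[567.00227827  24.14663333 100.        ]] [[ 627.30727217 -137.5078837    22.        ]]
```

View pics/tc.png

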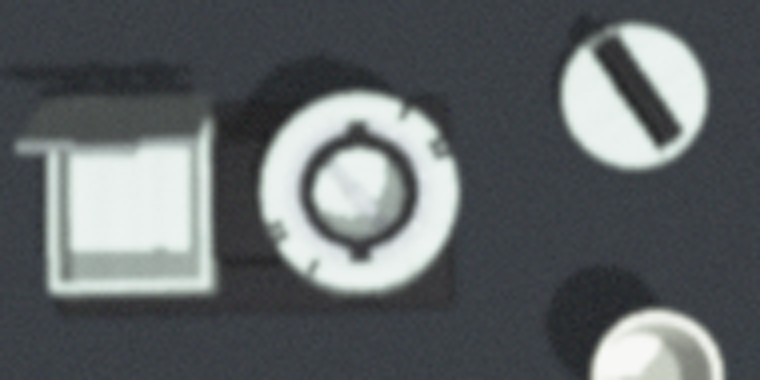

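View pics/sc.png

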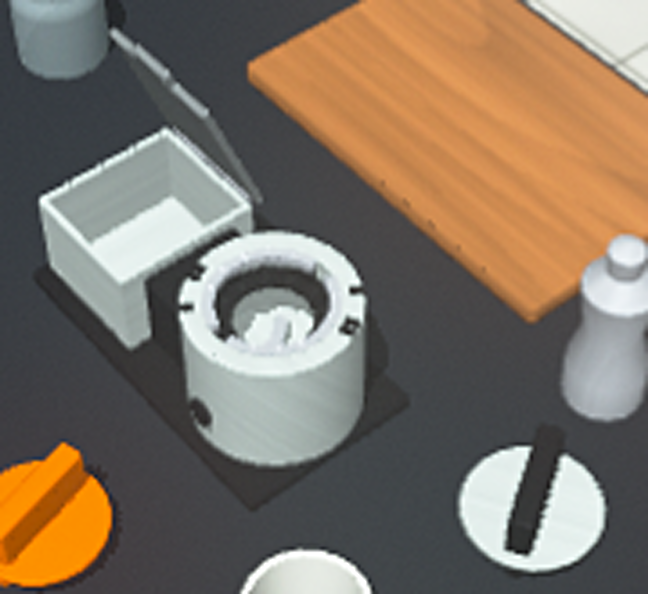

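Run:
```python
from h import *
t=cv2.imread("pics/top0.png");s=cv2.imread("pics/side0.png");mt=env.camera_model("top");ms=env.camera_model("side")
T=lambda x,y:((x+.5)/4+240-.5,(y+.5)/4+200-.5); S=lambda x,y:((x+.5)/3.6+240-.5,(y+.5)/3.6+165-.5)
def blob(img,m,c,z,thr,dark=False,box=40):
    g=cv2.cvtColor(img,cv2.COLOR_BGR2GRAY); M=np.zeros_like(g);cv2.circle(M,tuple(map(int,c)),box,255,-1)
    b=((g<thr if dark else g>thr)*255).astype(np.uint8)&M
    cs,_=cv2.findContours(b,cv2.RETR_EXTERNAL,cv2.CHAIN_APPROX_NONE)
    k=max(cs,key=cv2.contourArea); return k.reshape(-1,2).astype(float)
def circ(P):
    A=np.c_[2*P[:,:2],np.ones(len(P))];x=np.linalg.lstsq(A,(P[:,:2]**2).sum(1),rcond=None)[0]
    return x[:2],np.sqrt(x[2]+x[:2]@x[:2])
print("head",circ(plane(mt,blob(t,mt,(330,248),100,150,box=28),100)))
print("disc top",circ(plane(mt,blob(t,mt,(398,224),22,150,box=22),22)))
print("disc side",circ(plane(ms,blob(s,ms,(388,306),22,150,box=24),22)))
k=blob(t,mt,(398,224),54,110,True,box=15)
r=cv2.minAreaRect(plane(mt,k,54)[:,:2].astype(np.float32));print("bar",r)
for n,a,b in(("gapT",(358,127),(361,257)),("rib1",(405,110),(313,267)),("rib2",(438,148),(277,232))):
    p=plane(mt,[T(*a),T(*b)],100);d=p[0]-p[1];print(n,p.mean(0),np.linalg.norm(d),np.degrees(np.arctan2(d[1],d[0])))
p=plane(mt,[T(48,297),T(213,297)],75);print("bin -x rim",p,np.degrees(np.arctan2(*(p[0]-p[1])[:2])))
print("lid edge +y corner",cross(mt,T(15,150),ms,S(112,31)))
print("head rim side",plane(ms,[S(195,272),S(350,327)],100))
print("grinder bottom edge",plane(mt,[T(55,312),T(455,303)],5))
```

```text
head (array([567.99919413,  25.60566354]), np.float64(53.19760885412454))
disc top (array([ 627.50459551, -137.83041338]), np.float64(36.12394698652961))
disc side (array([ 628.86679837, -137.216975  ]), np.float64(35.63578480680707))
bar ((626.1936645507812, -135.5010223388672), (65.53596496582031, 16.089500427246094), 31.365819931030273)
gapT [567.98467463  25.22700118 100.        ] 71.99888174865885 -0.08441973931260903
rib1 [569.95780195  25.35856715 100.        ] 100.67837487786744 -31.645765130106327
rib2 [569.01893573  26.2461043  100.        ] 100.20297982887627 -63.72650055597472
bin -x rim [[515.16923224 201.7886706   75.        ]
 [513.08413534 108.82217738  75.        ]] 1.2848416866987085
lid edge +y corner (array([587.4797855 , 202.99718193, 176.35632349]), np.float64(1.622715584270934))
head rim side [[548.8526027   73.13415556 100.        ]
 [592.40693183 -16.14766625 100.        ]]
grinder bottom edge [[509.62472758 208.05124636   5.        ]
 [509.60136838 -29.62266295   5.        ]]
```

```bash
python3 -m jog '{"jaw":[0,0,0,0,0,0,0,0,0,0],"slide":[[0,0,0],[0,0,0],[0,0,0],[-0.8,-0.7,0],[-0.8,-0.7,0],[-0.8,-0.7,0],[-0.8,-0.7,0],[-0.8,-0.7,0],[-0.8,-0.7,0],[-0.8,-0.7,0]],"spin":[-1,-1,-0.82,0,0,0,0,0,0,0]}' 20
python3 - <<'E'
from h import *
t=cv2.imread("pics/top0.png");s=cv2.imread("pics/side0.png");mt=env.camera_model("top");ms=env.camera_model("side")
for n,img,m,c,r,z in(("disc",t,mt,(398,224),24,22),("disc",s,ms,(388,306),26,22),("head",t,mt,(330,248),28,100)):
    g=cv2.cvtColor(img,cv2.COLOR_BGR2GRAY);M=np.zeros_like(g);cv2.circle(M,c,r,255,-1)
    pts=np.argwhere((g>130)&(M>0))[:,::-1].astype(np.int32)
    h=cv2.convexHull(pts).reshape(-1,2); print(n,cv2.minEnclosingCircle(plane(m,h,z)[:,:2].astype(np.float32)),len(pts))
g=cv2.cvtColor(t,cv2.COLOR_BGR2GRAY);M=np.zeros_like(g);cv2.circle(M,(398,223),17,255,-1)
k=np.argwhere((g<110)&(M>0))[:,::-1].astype(float)
print("bar",cv2.minAreaRect(plane(mt,k,54)[:,:2].astype(np.float32)))
E
```

```text
time_s: 1.15
ee_pos: [389.3, 382.9, 213.7]
ee_rot: [-180.0, -0.0, -180.0]
force: [0.6, -0.3, 0.6]
gripper_width: 14.0
gripper_force: 0.0
disc ((628.3967895507812, -137.88217163085938), 43.43207931518555) 817
disc ((628.942626953125, -136.54298400878906), 42.84636688232422) 859
head ((568.1675415039062, 25.30070686340332), 55.86362838745117) 1656
bar ((628.984130859375, -133.8000030517578), (72.07205200195312, 16.089500427246094), 31.365819931030273)
```

```bash
python3 -m jog '{"jaw":[0,0,0,0,0,0,0,0,0,0],"slide":[[-0.92,-0.76,0],[-0.92,-0.76,0],[-0.92,-0.76,0],[-0.92,-0.76,0],[-0.92,-0.76,0],[-0.92,-0.76,0],[-0.92,-0.76,0],[-0.92,-0.76,0],[-0.92,-0.76,0],[-0.92,-0.76,0]],"spin":[0,0,0,0,0,0,0,0,0,0]}'
python3 -m jog '{"jaw":[0,0,0,0,0,0],"slide":[[0,0,0],[0,0,0.6],[0,0,0.6],[0,0,0.6],[0,0,0.5],[0,0,0]],"spin":[0,0,0,0,0,0]}'
```

```text
time_s: 2.15
ee_pos: [665.5, 154.9, 213.5]
ee_rot: [180.0, -0.0, 180.0]
force: [0.5, 0.6, -0.6]
gripper_width: 0.7
gripper_force: 0.0
time_s: 2.75
ee_pos: [662.4, 156.2, 142.1]
ee_rot: [-179.9, -0.3, -180.0]
force: [-0.2, 0.2, -0.1]
gripper_width: 0.3
gripper_force: 0.0
```

```bash
python3 -m jog '{"jaw":[0,0,0,0,0,0,0,0,0,0],"slide":[[0.75,0,0],[0.75,0,0],[0.4,0,0.1],[0.4,0,0.12],[0.3,0,0.25],[0.25,0,0.25],[0.2,0,0.3],[0.17,0,0.33],[0.1,0,0.35],[0.07,0,0.35]],"spin":[0,0,0,0,0,0,0,0,0,0]}'
python3 -c "
from h import *
cv2.imwrite('pics/s1.png',cv2.resize(env.grab_frame('side')[130:330,200:420,::-1],None,fx=2.5,fy=2.5))"
```

```text
time_s: 3.75
ee_pos: [562.6, 156.0, 82.4]
ee_rot: [180.0, -0.0, 180.0]
force: [0.2, 0.9, 0.7]
gripper_width: 0.9
gripper_force: 0.4
```

View pics/s1.png

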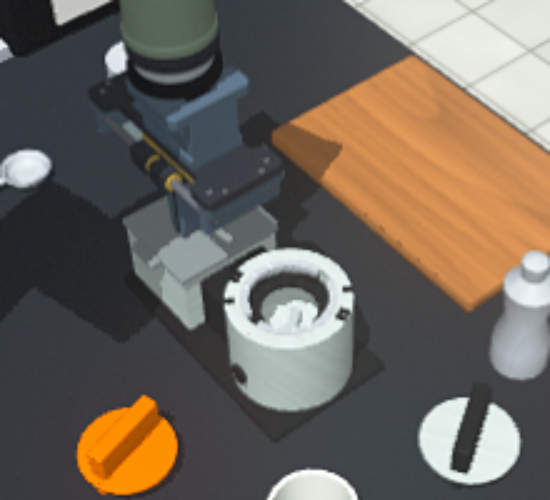

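The bin lid is down, and the fingers are on it. I'll press until I feel the rim.

```bash
python3 -m jog '{"jaw":[0,0,0,0],"slide":[[0,0,0.05],[0,0,0.05],[0,0,0],[0,0,0]],"spin":[0,0,0,0]}'
```

```text
time_s: 4.2
ee_pos: [562.7, 155.9, 81.2]
ee_rot: [180.0, -0.0, 180.0]
force: [-3.4, -0.9, 7.1]
gripper_width: 0.5
gripper_force: 3.4
```

```bash
python3 -m jog '{"jaw":[0,0,0,0],"slide":[[0,0,0.06],[0,0,0],[0,0,0],[0,0,0]],"spin":[0,0,0,0]}'
```

```text
time_s: 4.6
ee_pos: [562.7, 155.9, 81.1]
ee_rot: [180.0, 0.0, 180.0]
force: [-5.2, -1.5, 16.0]
gripper_width: 0.3
gripper_force: 8.0
```

Contact is rigid at z = 81 with 16 N, so the bin lid is closed. Next I lift and go over to the loose lid.

```bash
python3 -m jog '{"jaw":[0,0,0,20,91,91,91,91,91,91],"slide":[[0,0,-0.6],[0,0,-1],[0,0,-1],[-0.1,-0.5,-1],[-0.22,-1,-0.5],[-0.22,-1,0],[-0.22,-1,0],[-0.22,-1,0],[-0.22,-1,0],[-0.22,-1,0]],"spin":[0,0,0,0,0,0,0,0,0,0]}'
python3 -m jog '{"jaw":[91,91,91,91,91,91,91,91,91],"slide":[[-0.22,-1,0],[-0.22,-1,0],[-0.22,-1,0],[-0.12,-0.27,0],[0,0,0],[0,0,0],[0,0,0],[0,0,0],[0,0,0]],"spin":[0,0,0,0,-1,-1,-1,-0.93,0]}'
python3 - <<'E'
from h import *
m=env.camera_model("wrist");w=env.grab_frame("wrist");cv2.imwrite("pics/w1.png",w[:,:,::-1])
cv2.imwrite("pics/t1.png",env.grab_frame("top")[:,:,::-1])
print(env.state()["ee_pos"],env.state()["qpos"],proj(m,[[628.5,-137.2,22],[628.5,-137.2,54]]))
E
```

```text
time_s: 5.6
ee_pos: [605.8, -40.5, 201.3]
ee_rot: [-180.0, -0.0, 180.0]
force: [-0.1, 0.8, 0.6]
gripper_width: 53.4
gripper_force: 0.0
time_s: 6.5
ee_pos: [628.9, -136.5, 201.3]
ee_rot: [180.0, -0.0, -148.6]
force: [-0.2, -0.0, -0.1]
gripper_width: 91.2
gripper_force: 0.0
[ 628.91514841 -136.60775354  201.43815032] [-1.32884851e+01  2.49760324e+01  8.10956714e+01  1.93007082e-02
  7.39506308e+01 -1.34598360e+02] [[314.83006474 219.16892173]
 [314.81055536 226.89192496]]
```

View pics/w1.png

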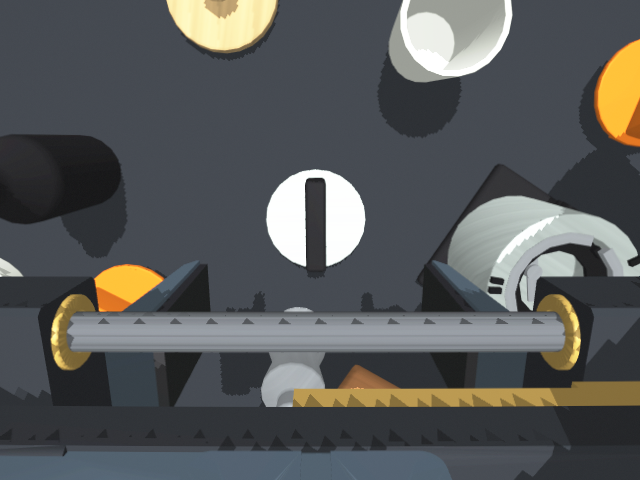

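Run:
```python
from h import *
w=cv2.imread("pics/w1.png");m=env.camera_model("wrist");mt=env.camera_model("top")
g=cv2.cvtColor(w,cv2.COLOR_BGR2GRAY)
M=np.zeros_like(g);cv2.circle(M,(315,219),56,255,-1)
h=cv2.convexHull(np.argwhere((g>170)&(M>0))[:,::-1].astype(np.int32)).reshape(-1,2)
print("disc",cv2.minEnclosingCircle(plane(m,h,22)[:,:2].astype(np.float32)))
M[:]=0;cv2.circle(M,(315,219),45,255,-1)
k=np.argwhere((g<70)&(M>0))[:,::-1];e=[]
for v in range(185,262,4):
    u=k[k[:,1]==v,0];e.append(((u.min()+u.max())/2,v))
p=plane(m,e,54)[:,:2];l=cv2.fitLine(p.astype(np.float32),cv2.DIST_HUBER,0,.01,.01).ravel();print("bar dir",np.degrees(np.arctan2(l[1],l[0])),l[2:], (max(u.max()-u.min() for u in [k[k[:,1]==v,0] for v in (200,220,240)])+1))
tp=env.state()["ee_pos"][:2]
print("bar lateral off",(l[2:]-tp)@np.array([-l[1],l[0]]), "disc angle")
R=np.array([[-.854,-.521],[-.521,.854]])
for n,c,z in(("mill",(381,171),135),("soap",(487,182),150)):
    q=plane(mt,[c],z)[0];print(n,q,"tool",R@(q[:2]-[628.5,-137.2]))
```

```text
disc ((628.3486938476562, -136.89500427246094), 41.93339157104492)
bar dir 31.307343 [ 623.2759  -140.37239] 19
bar lateral off -0.2861508141051301 disc angle
mill [728.82248436 -90.64419994 135.        ] tool [-109.93097347  -12.5093611 ]
soap [ 695.27024765 -313.71556231  150.        ] tool [  34.94281647 -185.53158924]
```

```bash
python3 -m jog '{"jaw":[91,91,70,60,50,45,40,30,10,0],"slide":[[0,0,1],[0,0,1],[0,0,1],[0,0,1],[0,0,0.9],[0,0,0.6],[0,0,0.35],[0,0,0],[0,0,0],[0,0,0]],"spin":[0,0,0,0,0,0,0,0,0,0]}' 40
python3 -m jog '{"jaw":[0,0,0,0,0],"slide":[[0,0,0],[0,0,0],[0,0,0],[0,0,0],[0,0,0]],"spin":[0,0,0,0,0]}'
```

```text
time_s: 7.6
ee_pos: [629.9, -137.3, 27.5]
ee_rot: [-179.9, 0.1, -148.6]
force: [-0.5, -1.0, 0.7]
gripper_width: 29.9
gripper_force: 0.0
time_s: 8.1
ee_pos: [629.4, -137.1, 27.1]
ee_rot: [-180.0, 0.1, -148.6]
force: [-1.3, 0.2, 5.6]
gripper_width: 15.4
gripper_force: 40.0
```

```bash
python3 -m jog '{"jaw":[0,0,0,0,0,0,0,0,0,0],"slide":[[0,0,-0.4],[0,0,-0.8],[0,0,-1],[0,0,-1],[0,0,-1],[0,0,-0.8],[0,0,0],[0,0,0],[0,0,0],[0,0,0]],"spin":[0,0,0,0,0,0,1,1,1,0.92]}'
python3 -m jog '{"jaw":[0,0,0,0,0,0,0,0,0],"slide":[[0,0.3,0],[0.3,0.8,0],[0.4,0.9,0],[0.4,0.9,0],[0.4,0.9,0],[0.4,0.9,0],[0.13,0.72,0],[0,0,0],[0,0,0]],"spin":[0,0,0,0,0,0,0,0,0]}'
python3 - <<'E'
from h import *
for n in("wrist","top","side"): cv2.imwrite(f"pics/{n}2.png",env.grab_frame(n)[:,:,::-1])
print(env.state())
w=cv2.imread("pics/wrist2.png");s=cv2.imread("pics/side2.png")[170:345,220:420]
o=np.zeros((457,800,3),np.uint8);a=cv2.resize(w,None,fx=.625,fy=.625);b=cv2.resize(s,(400,350),interpolation=cv2.INTER_CUBIC)
o[:300,:400]=a;o[:350,400:]=b;cv2.imwrite("pics/c2.png",o)
E
```

```text
time_s: 9.1
ee_pos: [628.5, -137.1, 176.3]
ee_rot: [-180.0, -0.0, 179.8]
force: [0.2, -0.5, -0.4]
gripper_width: 15.8
gripper_force: 40.0
time_s: 10.0
ee_pos: [567.7, 25.8, 176.4]
ee_rot: [-180.0, 0.0, -179.7]
force: [-0.0, 0.0, -1.9]
gripper_width: 15.9
gripper_force: 40.0
{'time_s': 10.15, 'qpos': array([ 1.33536335e+00,  1.92370961e+01,  9.39389787e+01, -1.59804995e-02,
        6.68197350e+01, -8.87347631e+01]), 'qvel': array([-0.29988897,  0.10374062,  0.01038462,  0.13285464,  0.02268509,
        0.34945095]), 'effort': array([ 3.65134785e-01, -4.20501924e+01, -2.27365530e+01, -1.46216739e-02,
        8.53862939e-02, -8.21101887e-03]), 'ee_pos': array([568.01960358,  24.65797744, 176.11375334]), 'ee_rot': array([-1.79985405e+02,  4.51276962e-03, -1.79923583e+02]), 'force': array([ 0.40829123,  0.69664472, -1.92848431]), 'torque': array([ 0.05364192,  0.01528786, -0.00688145]), 'gripper_force': 39.999545216560364, 'gripper_width': 16.119893282247276}
```

View pics/c2.png

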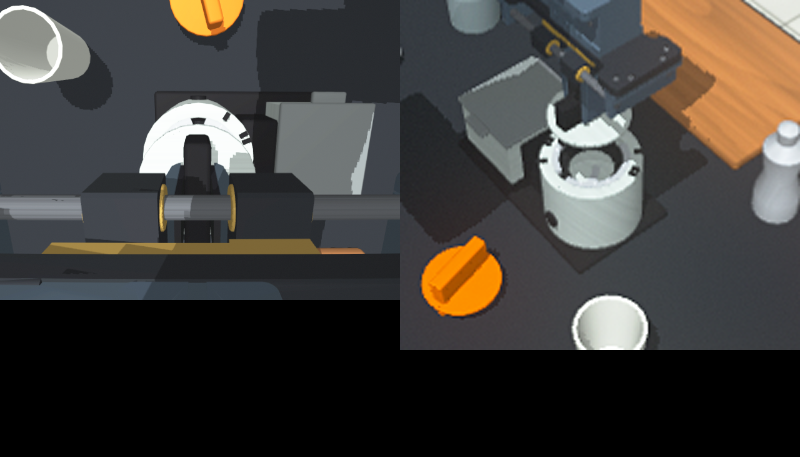

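```bash
python3 -m jog '{"jaw":[0,0,0,0,0,0,0,0],"slide":[[-0.03,0.025,0.6],[0,0,0.6],[0,0,0.3],[0,0,0.1],[0,0,0.1],[0,0,0.1],[0,0,0],[0,0,0]],"spin":[0,0,0,0,0,0,0,0]}'
```

```text
time_s: 10.95
ee_pos: [569.0, 26.2, 122.6]
ee_rot: [180.0, 0.0, -179.9]
force: [0.4, -0.3, -1.0]
gripper_width: 15.8
gripper_force: 40.0
```

```bash
python3 -m jog '{"jaw":[0,0,0,0,0],"slide":[[0,0,0.1],[0,0,0.1],[0,0,0.06],[0,0,0],[0,0,0]],"spin":[0,0,0,0,0]}'
```

```text
time_s: 11.45
ee_pos: [568.6, 26.2, 114.2]
ee_rot: [180.0, -0.0, -179.9]
force: [-0.1, -0.5, -1.3]
gripper_width: 15.8
gripper_force: 40.0
```

```bash
python3 -m jog '{"jaw":[0,0,0,0,0],"slide":[[0,0,0.04],[0,0,0.03],[0,0,0.03],[0,0,0],[0,0,0]],"spin":[0,0,0,0,0]}'
```

```text
time_s: 11.95
ee_pos: [568.9, 26.2, 113.0]
ee_rot: [180.0, 0.1, -179.9]
force: [-2.2, 0.7, 7.9]
gripper_width: 15.8
gripper_force: 40.0
```

Seated: z = 113.0, as predicted for the lid's underside at 86. I'll ease the push and twist clockwise.

```bash
python3 -m jog '{"jaw":[0,0,0,0,0,0,0,0,0,0],"slide":[[0,0,-0.03],[0,0,0],[0,0,0],[0,0,0],[0,0,0],[0,0,0],[0,0,0],[0,0,0],[0,0,0],[0,0,0]],"spin":[0,0.5,0.5,0.5,0.5,0.5,0.5,0.5,0.3,0]}'
python3 - <<'E'
from h import *
print(env.state()["ee_rot"],env.state()["ee_pos"],env.state()["torque"],env.state()["force"])
s=env.grab_frame("side")[:,:,::-1];t=env.grab_frame("top")[:,:,::-1];w=env.grab_frame("wrist")[:,:,::-1]
for n,i in zip("stw",(s,t,w)):cv2.imwrite(f"pics/{n}3.png",i)
o=np.zeros((400,800,3),np.uint8);o[:400,:400]=cv2.resize(s[190:290,260:360],(400,400),interpolation=cv2.INTER_CUBIC)
o[:400,400:]=cv2.resize(w[100:420,150:470],(400,400));cv2.imwrite("pics/c3.png",o)
E
```

```text
time_s: 12.95
ee_pos: [569.1, 26.2, 113.0]
ee_rot: [180.0, 0.1, 149.7]
force: [-0.7, 0.3, 5.4]
gripper_width: 15.7
gripper_force: 40.0
[1.79958083e+02 6.90743854e-02 1.49700036e+02] [569.13092084  26.17494341 113.04673489] [-0.05069988  0.25649954  0.09536427] [-0.70196242  0.26088296  5.43709788]
```

View pics/c3.png

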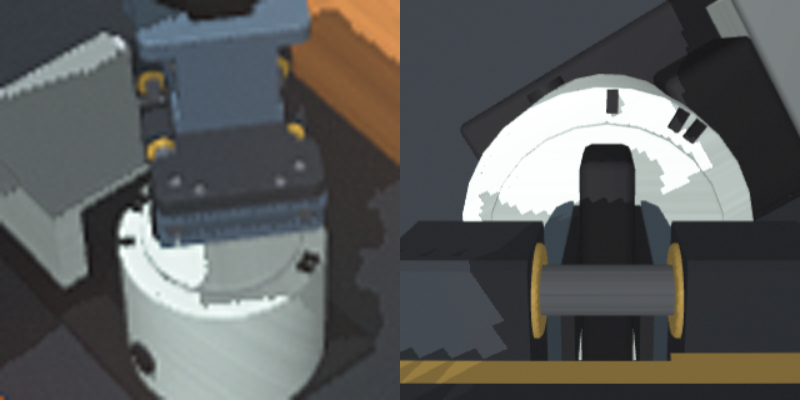

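Run:
```python
from h import *
m=env.camera_model("wrist");w=cv2.imread("pics/w3.png");g=cv2.cvtColor(w,cv2.COLOR_BGR2GRAY)
def c(x0,x1,y0,y1):
    k=np.argwhere(g[y0:y1,x0:x1]<90)[:,::-1];return k.mean(0)+[x0,y0]
X=lambda x:int(x*.8+150);Y=lambda y:int(y*.8+100)
rib=c(X(600),X(626),Y(88),Y(114));dbl=c(X(668),X(704),Y(106),Y(142))
p=plane(m,[rib,dbl],100);bar=plane(m,[c(X(575),X(640),Y(148),Y(190))],140)
d=p[:,:2]-[568.4,26]
print(p,np.linalg.norm(d,axis=1),np.degrees(np.arctan2(d[:,1],d[:,0])))
print("double-32.1:", bar)
print(env.state()["ee_rot"][2])
```

```text
[[nan nan nan]
 [nan nan nan]] [nan nan] [nan nan]
double-32.1: [[596.43893164 138.18221602 140.        ]]
149.75645413767788<stdin>:4: RuntimeWarning: Mean of empty slice.
  ret = um.true_divide(
```

Run:
```python
from h import *
m=env.camera_model("wrist");w=cv2.imread("pics/w3.png");g=cv2.cvtColor(w,cv2.COLOR_BGR2GRAY)
def c(x0,x1,y0,y1):
    x0,x1=[int((x-400)*.8+150) for x in(x0,x1)];y0,y1=[int(y*.8+100) for y in (y0,y1)]
    return (np.argwhere(g[y0:y1,x0:x1]<90)[:,::-1]).mean(0)+[x0,y0]
p=plane(m,[c(600,626,88,114),c(668,704,106,142)],100);b=plane(m,[c(575,640,150,175)],140)[0]
for C in([568.4,26],[568.4,25]):
    d=p[:,:2]-C
    print(p[:,:2],np.linalg.norm(d,axis=1),np.degrees(np.arctan2(d[:,1],d[:,0]))+180, b)
```

```text
[[527.71625177  52.53166778]
 [547.42451851  72.13394822]] [48.57053391 50.67851618] [326.8898551  294.44962075] [538.11597149  44.38383257 140.        ]
[[527.71625177  52.53166778]
 [547.42451851  72.13394822]] [49.12392594 51.59050202] [325.91284581 293.98995136] [538.11597149  44.38383257 140.        ]
```

```bash
python3 -m jog '{"jaw":[0,0,0,0],"slide":[[0,0,0],[0,0,0],[0,0,0],[0,0,0]],"spin":[0.2,0.2,0,0]}'
python3 - <<'E'
from h import *
st=env.state();print(st["torque"],st["qpos"][5])
m=env.camera_model("wrist");w=env.grab_frame("wrist")[:,:,::-1];cv2.imwrite("pics/w4.png",w)
cv2.imwrite("pics/c4.png",np.hstack([cv2.resize(w[100:420,150:470],(400,400)),cv2.resize(env.grab_frame("top")[190:290,250:350,::-1],(400,400))]))
E
```

```text
time_s: 13.5
ee_pos: [569.1, 26.1, 113.0]
ee_rot: [180.0, 0.1, 146.6]
force: [-1.3, 0.3, 5.7]
gripper_width: 15.7
gripper_force: 40.0
[-0.03556529  0.2048266   0.08211553] -55.07679279562453
```

View pics/c4.png

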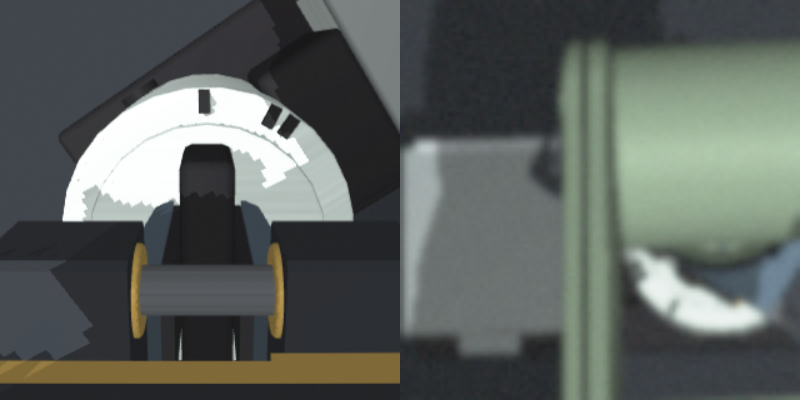

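The handle (column ~208) lines up with the single rib (column ~204), the double rib is well to the right, and the bin lid is flat shut. Handing in while still gripping.

```bash
python3 -c "
from workcell import env
print(env.job_done())"
```

```text
the job is handed in; nothing more can be done
None
```

I closed the grounds-bin lid first, then fitted the bayonet lid and twisted it clockwise to the single rib. I handed the job in at about 13.6 s with the gripper still holding it there at 40 N; no verdict came back.

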